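# Shoot the bolt of an isotope store with a hooked rod

### The job

The lid of the isotope store behind the lead bricks is shut but not bolted. Take the hooked rod from its rest and, keeping the hand on the near side of the brick wall, hook the bolt by its red tab and draw it fully home into its keeper; touch the store with the rod only. Then lay the rod back in both forks of its rest, and leave the lid shut and the lead pot and the things in the steel tray where they are.

Things in the scene. Friction and masses are not known exactly. Their poses are not given: they have to be found in the camera images.
- hook_grip (a point): Middle of the hooked rod's handle. Loose, 0.24 kg. Black handle with orange end bands, 120 mm along x, 24 wide, 22 high. From it an 8 mm aluminium rod runs along +x to 245 mm from this point, then turns down (-z) into a 50 mm leg, the hook. An 8 mm stub runs back to a 16 mm ball at -128 mm. Balance point 15 mm ahead of here. x towards the hook; z up as it lies on its rest, hook hanging down.
- hook_tip (a point): Centre of the rounded lower end of the hook's 8 mm thick leg (metal ends 4 mm below): 245 mm ahead of and 50 mm below the handle's middle. Axes as hook_grip.
- rest: The rod's rest, fixed, at the left or right: blue base 250 x 90 x 8 mm along x, steel V forks at x = -90 and +90 mm. Origin: middle of its underside on the bench. The Vs open from z = 92 mm up to 126 mm, 39 mm wide at the top, flanks 30 deg from upright. Rod laid along x: the 8 mm rod in the +x fork, the stub in the -x fork, handle between with its middle at x 0 (+-10 at start), y 0, z 100 mm.
- castle: Grey lead-brick wall with yellow stripe, fixed, on a steel spill tray 320 x 340 mm. Origin: on the bench under the middle of the front wall; x points away from the robot through the wall, y along it. Front wall 50 mm thick (x -25 to +25), 300 wide, top at 104 mm; a brick at each end returns 100 mm backwards. Near side = robot's side; the hand must not go behind it (x over +25 mm).
- store: Isotope store behind the wall, fixed: enamelled chest 200 mm deep (x), 165 wide, 110 high, on the 4 mm spill tray. Origin: middle of its underside; x away from the robot. Grey lid with yellow plate, hinged at the far edge; lid and the fixed front rim (54 mm deep) are level, 114 mm over the bench. A flat steel bolt on the lid slides along x at y 0 in low guides; its keeper on the rim is 12 mm high.
- bolt_tab (a point): Middle of the bolt's upright red tab, the bent-up far end of the bolt: 5 mm thick (x), 40 wide (y), 40 high; its top is 20 mm above this point, the lid's top 21.5 mm below. Axes as the store's. It moves along the store's -x (towards the robot) as the bolt goes home. Beyond it (+x) the lid is bare for 36 mm or more: a hook leg let down there and drawn back pulls the bolt home.
- bolt (a joint): Travel of the slide bolt in m: 0 = fully drawn (open), 0.050 = fully home in its keeper, against its stop; grows as the tab moves to the store's -x. Starts between 0 and 0.012. It stays where it is left; sliding friction about 2 to 3 N, plus 6 N per m/s.
- lid_front (a point): A point on top of the store's lid, at its front edge on the left (store's x -40 mm, y +60 mm, 110 mm over the store's underside): 114 mm over the bench when the lid is shut, as at the start. The 2 kg lid lifts about its hinge at the far edge and falls shut by itself.
- pot_mid (a point): Bystander: grey lead pot with yellow band, 52 mm across, 80 mm high, on the spill tray on the left of the store (store's +y); this point is its middle.
- forceps_mid (a point): Bystander: dark steel forceps 180 mm long, 5 mm thick, lying in the instrument tray; this point is its middle.
- dishes_mid (a point): Bystander: stack of two pale dishes, 60 mm across, 30 mm high, in the instrument tray; this point is its middle.
- tray: Steel instrument tray, 250 x 130 x 20 mm, fixed; origin: middle of its underside. It stands on the other side of the bench from the rest and holds the forceps and the dishes.

How it is judged:
By the outcome, as a careful person would: the job done as asked, in the order asked, and still so for the second after the job is handed in, with the robot touching nothing.
It also fails if it takes over 51 s, if anything falls off the work surface, if the arm or the gripper's body presses on something with over 40 N, if the wrist force passes 120 N, or if a joint passes its speed limit or range.

### The arm

A 7-joint arm with a two-finger parallel gripper is mounted at the origin on the work surface. World frame = base frame: x ahead of the robot, y to its left, z up, the work surface at z = 0. Lengths are in m, angles in rad, forces in N, time in s.
With the tool pointing down it reaches from about 0.35 to 0.9 m from the base axis. Payload 19.9 kg.
Tool frame: the origin (TCP) lies between the finger pads; the fingertips stand tcp_to_tips ahead of it and the grasp point (between the pads) lies 5 mm behind it (tcp_to_tips is the distance from the TCP to the fingertips, in m); z points along the fingers, x is the direction in which the jaws open and shut, and the axes are right-handed (so a half turn about z gives the same grasp; the last joint's range is limited). The gripper opens to 94 mm and grips with 3 to 60 N. Pads are 16 mm wide; open, the fingers measure 119 mm over their backs; the gripper's body (75 mm by 177 mm) begins 78 mm behind the grasp point.
Start: joints at [-1.335, 0.417, -0.01, 1.614, 0.005, 1.111, -0.053], TCP at [0.171, 0.601, 0.219] pointing down, gripper open.
Joint ranges: [-2.81, 2.81], [-0.39, 2.02], [-1.27, 1.25], [0.06, 2.57], [-1.19, 4.33], [0.19, 2], [-2.82, 2.82]. Speed limits (rad/s): [1.89, 1.89, 2.39, 2.39, 3.01, 3.01, 3.01].

### API

Orientations are given as [roll, pitch, yaw] about the fixed x, y, z axes, in that order (R = Rz(yaw) Ry(pitch) Rx(roll)).
In Python, from bench import state, grab_frame, finish_job, tcp_to_tips gives the robot as it stands.
- The arm moves only by the tool servo_tool, never from a script. Its arguments are lists of equal length, an entry for each row: "delta_pos": the shift along the world's x, y, z in m, a list of three; "dr": the turn, a rotation vector about the world's x, y, z in degrees, a list of three; "hand": the gripper's target within -1 to 1 (fully open at 1, half-way at 0, shut at -1). In form: {"delta_pos": [[tx, ty, tz], ...], "dr": [[ax, ay, az], ...], "hand": [hand, ...]}. A call has 1 to 20 rows; each row is the pose to reach, as a shift and turn from the pose measured when the call began; what a row does not reach only later rows make up. A row lasts 1/8 s, in which the tool goes at most 62.5 mm and 10.7 degrees, less where a joint would pass 70% of its speed; a pose out of reach is approached as far as the arm can. A call with a gripper value outside its range is refused whole. The fingers move at their own pace and stop on an object; "grip_force" is the grip in N (left out, the last holds). Time passes only in rows, so rows that repeat a pose let the fingers close. It gives the time, the measured TCP pose, the force and the opening at its end, in the units of the state.
- state(): the state, without advancing time (a new reading comes with each control period).
- grab_frame(name): name is "scene" or "top" or "wrist"; returns a dict with "frame" (384x512x3 uint8, red, green, blue), "intrinsics" (3x3 intrinsics, pixels), "k1" (the pictures are not rectified: a ray, as slopes to the right and down, at radius r is drawn at 1 + k1 r^2 times it, then the intrinsics apply), "rvec" (rotation vector, rad) and "tvec" (3), from world to camera coordinates, as OpenCV has them. Camera axes: x right, y down, z forward; pixel columns grow to the right and rows downward; lengths in m; the calibration is good to about 2 mm. A picture is of the moment at which its call begins. There is no depth.
- finish_job(): hands the job in, once; it reports no verdict.
The state is a dict: "time_s": time; "qpos": joint angles; "qd": joint speeds; "joint_torque": joint torques, N m; "ee_pos": TCP position; "tcp_rot": TCP orientation; "force": force on the tool from outside, world axes, zero at the start; "torque": the same for the moment, N m; "grip_width": finger opening in m.
Only numpy, scipy, OpenCV 4.12 (cv2) and the standard library are available. Lean on these libraries where they do the work, as an engineer would, in place of code of your own. Each camera call takes 0.05 s, during which the arm holds its last target.

## Working session

There is one attempt and no reset: what is moved stays moved. The work goes in short steps, Python scripts to look and compute and a tool call to move; the robot and the scene stay as the last step left them, time stands still between calls to the robot, and variables do not carry over. Pictures are saved under pics/ and viewed, and the job is handed in when it is done.

Besides the shell and the picture viewer there is one more tool, called after "Call:" as a command line: name --argument value ..., lists and objects as JSON in quotes. servo_tool: Moves the arm, as the interface text tells. Its arguments: {"type":"object","properties":{"delta_pos":{"type":"array"},"dr":{"type":"array"},"hand":{"type":"array"},"grip_force":{"type":"number"}},"required":["delta_pos","dr","hand"]}

```bash
mkdir -p pics; ls; cat > h.py <<'E'
import numpy as np,cv2,pickle
from bench import state,grab_frame,finish_job,tcp_to_tips
def snap(n,fn):
    f=grab_frame(n); cv2.imwrite(f'pics/{fn}.png',cv2.cvtColor(f['frame'],cv2.COLOR_RGB2BGR)); pickle.dump(f,open(f'pics/{fn}.pkl','wb')); return f
def load(fn): return pickle.load(open(f'pics/{fn}.pkl','rb'))
def ray(f,uv):
    K=np.array(f['intrinsics']);k=f['k1']
    p=cv2.undistortPoints(np.array([[uv]],float),K,np.array([k,0,0,0.]))[0,0]
    R=cv2.Rodrigues(np.array(f['rvec'],float))[0];t=np.array(f['tvec'],float).ravel()
    return -R.T@t, R.T@np.array([p[0],p[1],1])
def onz(f,uv,z):
    c,d=ray(f,uv); return c+d*(z-c[2])/d[2]
def proj(f,P):
    return cv2.projectPoints(np.array(P,float).reshape(-1,1,3),np.array(f['rvec'],float),np.array(f['tvec'],float),np.array(f['intrinsics']),np.array([f['k1'],0,0,0.]))[0][:,0]
def tri(f1,u1,f2,u2):
    c,d=ray(f1,u1);e,g=ray(f2,u2)
    s=np.linalg.lstsq(np.c_[d,-g],e-c,rcond=None)[0]
    a=c+d*s[0];b=e+g*s[1];return (a+b)/2,np.linalg.norm(a-b)
E
python3 - <<'E'
from h import *
for n in('scene','top','wrist'):
    f=snap(n,n+'0'); print(n,ray(f,(256,192)),f['k1'])
print(state(),tcp_to_tips)
E
```

```text
pics
scene (array([1.20897052, 0.39447398, 0.70552515]), array([-0.66872034, -0.41490191, -0.61704529])) -0.10950003235939533
top (array([ 0.39654794, -0.02885683,  1.00724821]), array([ 0.2050423 ,  0.02348955, -0.97863328])) 0.04065884106049439
wrist (array([0.10019846, 0.62057146, 0.38324189]), array([ 0.24556784, -0.0783407 , -0.96622916])) -0.08894692458813341
{'time_s': 0.15, 'qpos': array([-1.33452961,  0.41787778, -0.01029355,  1.6139992 ,  0.00468436,
        1.11068937, -0.05298832]), 'qd': array([ 1.43041301e-03, -7.72723474e-06, -6.61586912e-04, -3.21676611e-03,
        1.37723114e-03,  1.41923119e-03, -2.86930517e-04]), 'joint_torque': array([ 7.33457018e-04, -8.51523185e+01,  6.38878718e-01, -4.26130950e+01,
       -4.87878523e-02,  1.72102719e-02,  4.09265317e-05]), 'ee_pos': array([0.17131675, 0.60079086, 0.2189589 ]), 'tcp_rot': array([3.14152443e+00, 9.47431131e-04, 1.29303318e+00]), 'force': array([-0.42139242,  0.02505798, -0.01115116]), 'torque': array([-0.00486829,  0.00892544, -0.04615572]), 'grip_width': 0.09404274235347955} 0.014
```

View pics/scene0.png

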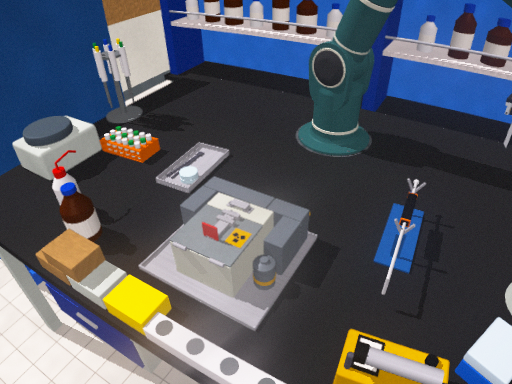

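View pics/top0.png

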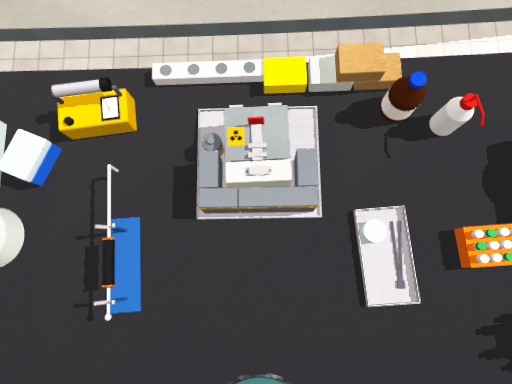

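View pics/wrist0.png

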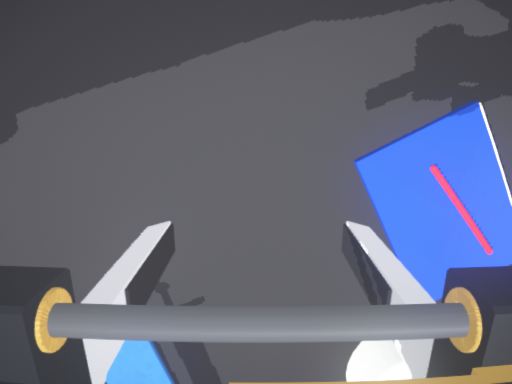

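Scene view shows the rest at the robot's left with the rod's hook pointing away (+x), and the castle and store in the middle. In the top view the handle is near (108,262), the red tab at (256,120) and the rest base centred about (125,265). I'll zoom in on these for measurements.

```bash
python3 - <<'E'
from h import *
f=cv2.imread('pics/top0.png')
a=cv2.resize(f[155:330,60:180],None,fx=4,fy=3.4,interpolation=cv2.INTER_CUBIC);a=cv2.resize(f[155:330,60:180],None,fx=3.4,fy=3.4,interpolation=cv2.INTER_CUBIC)
cv2.imwrite('pics/a.png',a)
cv2.imwrite('pics/b.png',cv2.resize(f[95:225,190:330],None,fx=4.5,fy=4.5,interpolation=cv2.INTER_CUBIC))
f=cv2.imread('pics/scene0.png')
cv2.imwrite('pics/c.png',cv2.resize(f[170:320,140:330],None,fx=4,fy=4,interpolation=cv2.INTER_CUBIC))
cv2.imwrite('pics/d.png',cv2.resize(f[170:310,360:440],None,fx=4,fy=4,interpolation=cv2.INTER_CUBIC))
E
```

```text
(no output)
```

View pics/a.png

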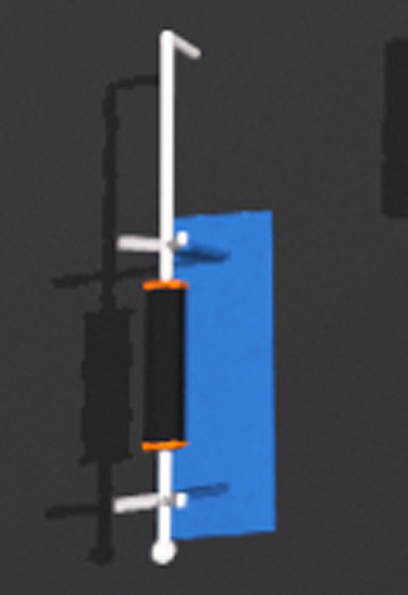

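View pics/b.png

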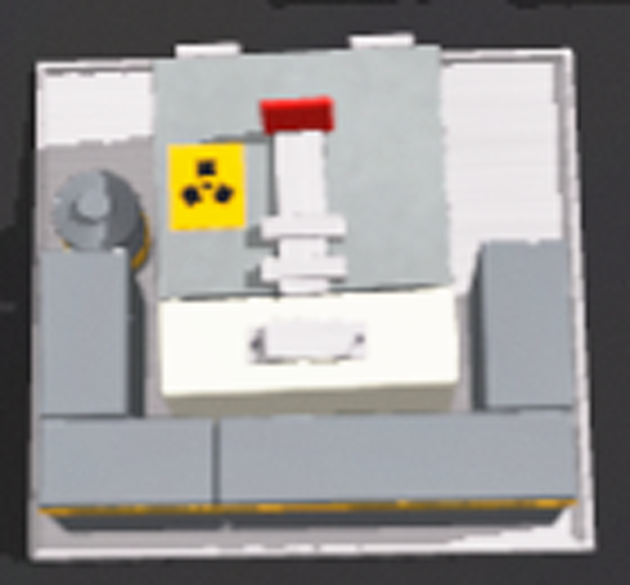

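View pics/c.png

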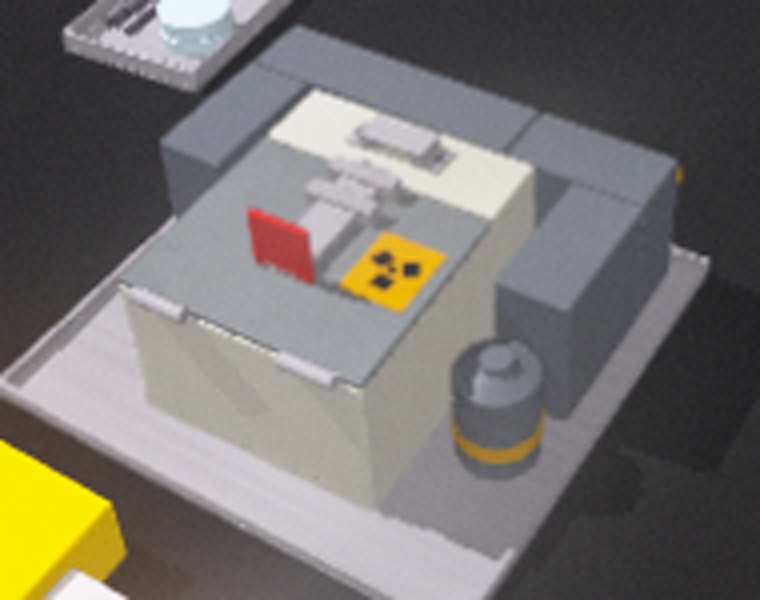

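View pics/d.png

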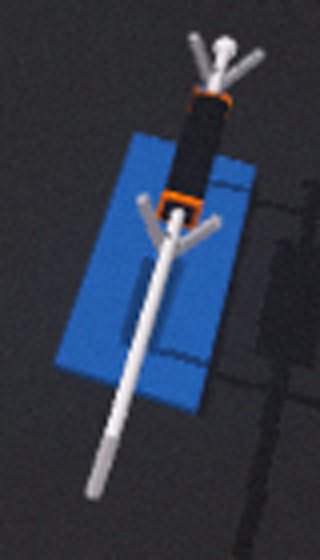

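```bash
python3 - <<'E'
from h import *
np.set_printoptions(precision=4,suppress=True)
T=load('top0');S=load('scene0')
A=lambda u,v:((u+.5)/3.4+60-.5,(v+.5)/3.4+155-.5)
B=lambda u,v:((u+.5)/4.5+190-.5,(v+.5)/4.5+95-.5)
C=lambda u,v:((u+.5)/4+140-.5,(v+.5)/4+170-.5)
D=lambda u,v:((u+.5)/4+360-.5,(v+.5)/4+170-.5)
for n,p,z in [('band far',A(165,281),.111),('band near',A(164,450),.111),('ball',A(163,551),.1),('rodend',A(167,31),.104),
 ('hooktip',A(197,55),.050),
 ('base fr',A(272,211),.008),('base nr',A(275,530),.008),
 ('tabFL',B(261,101),.1555),('tabFR',B(332,97),.1555),
 ('wallNL',B(42,508),.104),('wallNR',B(575,502),.104),('wallFL',B(43,415),.104),('wallFR',B(575,408),.104),
 ('lidfrL',B(160,298),.114),('lidfrR',B(452,288),.114),('lidbL',B(152,60),.114),('lidbR',B(440,47),.114),('rimL',B(160,393),.114),('rimR',B(457,379),.114)]:
    print(n,onz(T,p,z))
print('tri tabFL',tri(T,B(261,101),S,C(314,236)),'FR',tri(T,B(332,97),S,C(248,209)))
print('tri ball',tri(T,A(163,551),S,D(225,47)))
print('tri hookbend',tri(T,A(167,35),S,D(108,440)))
print('scene tip bottom',onz(S,D(92,496),.046))
for n,p,z in [('lidbL',C(365,384),.114),('lidbR',C(120,285),.114)]: print(n,onz(S,p,z))
E
```

```text
band far [0.481  0.3555 0.111 ]
band near [0.3632 0.349  0.111 ]
ball [0.2948 0.3499 0.1   ]
rodend [0.6693 0.3675 0.104 ]
hooktip [0.6652 0.3662 0.05  ]
base fr [0.545  0.3161 0.008 ]
base nr [0.2978 0.303  0.008 ]
tabFL [0.7627 0.0083 0.1555]
tabFR [ 0.7637 -0.0303  0.1555]
wallNL [0.5502 0.1355 0.104 ]
wallNR [ 0.5462 -0.1574  0.104 ]
wallFL [0.6028 0.1355 0.104 ]
wallFR [ 0.5988 -0.1601  0.104 ]
lidfrL [0.6658 0.0685 0.114 ]
lidfrR [ 0.6667 -0.0943  0.114 ]
lidbL [0.8076 0.0723 0.114 ]
lidbR [ 0.8096 -0.0927  0.114 ]
rimL [0.6113 0.0688 0.114 ]
rimR [ 0.6147 -0.0951  0.114 ]
tri tabFL (array([0.7618, 0.012 , 0.1521]), np.float64(0.008493656444004617)) FR (array([ 0.7631, -0.0288,  0.1543]), np.float64(0.0036562729923626477))
tri ball (array([0.294 , 0.3523, 0.0986]), np.float64(0.0034933602917214183))
tri hookbend (array([0.669 , 0.3723, 0.094 ]), np.float64(0.0012448524172503981))
scene tip bottom [0.6681 0.3741 0.046 ]
lidbL [0.8079 0.0782 0.114 ]
lidbR [ 0.8167 -0.0829  0.114 ]
```

Measurements agree with the stated sizes. The handle's middle is about (0.422, 0.3545, 0.100) at yaw 2.9°. The tab's far face is at x≈0.763, y≈−0.011, and the wall runs x 0.549–0.601. I'll move above the handle first.

Call:
servo_tool --delta_pos '[[0.06,-0.06,0],[0.12,-0.12,0],[0.18,-0.18,-0.01],[0.23,-0.23,-0.02],[0.246,-0.247,-0.04],[0.246,-0.247,-0.04],[0.246,-0.247,-0.04]]' --dr '[[0,0,5],[0,0,10],[0,0,15],[0,0,18.8],[0,0,18.8],[0,0,18.8],[0,0,18.8]]' --hand '[1,1,1,1,1,1,1]' --grip_force 50

```text
time_s: 1.02
ee_pos: [0.419, 0.3509, 0.1781]
tcp_rot: [-3.141, 0.003, 1.616]
force: [-0.4, -0.5, -0.3]
grip_width: 0.094
```

```bash
python3 - <<'E'
from h import *
snap('wrist','w1');f=snap('top','t1');print(state()['ee_pos'],state()['tcp_rot'],state()['qpos'])
E
```

```text
[0.41701123 0.35407443 0.17894065] [-3.14128217e+00  8.76594658e-04  1.62103997e+00] [-0.82105956  0.32316388  0.07335924  1.85225676 -0.02769011  0.96796421
  0.88527557]
```

View pics/w1.png

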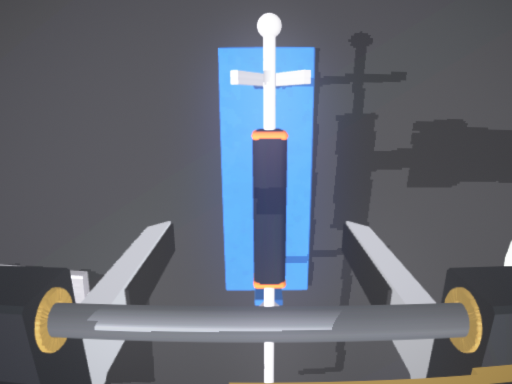

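View pics/t1.png

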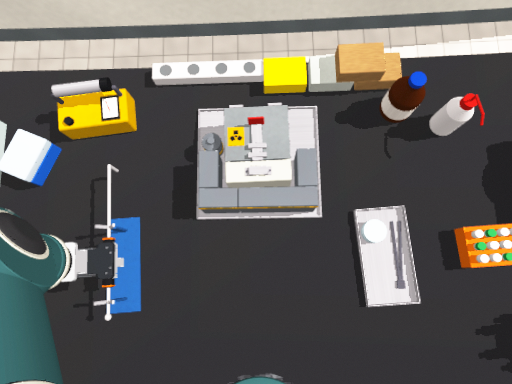

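Wrist view: the handle runs vertically at column ~269, rows 130–287, with the ball at (269,26). I'll check its position with rays.

```bash
python3 - <<'E'
from h import *
np.set_printoptions(precision=4,suppress=True)
f=load('w1');hsv=cv2.cvtColor(f['frame'],cv2.COLOR_RGB2HSV)
m=cv2.inRange(hsv,(5,180,120),(20,255,255))
n,l,s,c=cv2.connectedComponentsWithStats(m)
for i in range(1,n):
    if s[i][4]>40: print(s[i],c[i],onz(f,c[i],.111))
print(ray(f,(256,192))[0])
for p,z in [((269,26),.1),((269.5,131),.111),((269.5,287.5),.111)]: print(onz(f,p,z))
# base corners
for p in [(219,48),(313,47),(225,291),(309,291)]: print('base',onz(f,p,.008))
print(proj(f,[[.417,.354,.09]]))
E
```

```text
[0.3452 0.3475 0.3425]
[0.2966 0.3517 0.1   ]
[0.3645 0.3552 0.111 ]
[0.4806 0.3613 0.111 ]
base [0.2992 0.3085 0.008 ]
base [0.2944 0.3945 0.008 ]
base [0.5475 0.3191 0.008 ]
base [0.5434 0.4109 0.008 ]
[[263.5832 198.3037]]
```

Call:
servo_tool --delta_pos '[[0,0.003,-0.03],[0,0.003,-0.06],[0,0.003,-0.084],[0,0.003,-0.084],[0,0.003,-0.084],[0,0.003,-0.084],[0,0.003,-0.084],[0,0.003,-0.084],[0,0.003,-0.084],[0,0.003,-0.084],[0,0.003,-0.084],[0,0.003,-0.084],[0,0.003,-0.084]]' --dr '[[0,0,0.2],[0,0,0.2],[0,0,0.2],[0,0,0.2],[0,0,0.2],[0,0,0.2],[0,0,0.2],[0,0,0.2],[0,0,0.2],[0,0,0.2],[0,0,0.2],[0,0,0.2],[0,0,0.2]]' --hand '[1,1,1,1,-1,-1,-1,-1,-1,-1,-1,-1,-1]' --grip_force 50

```text
time_s: 2.75
ee_pos: [0.4169, 0.3587, 0.0952]
tcp_rot: [3.141, -0.001, 1.625]
force: [-0.8, 8.8, -1.9]
grip_width: 0.0238
```

Gripped: opening 23.8 mm against a 24 mm handle. The side force suggests the rod sits a little further +y (~0.359), which matches the wrist view. I'll lift straight up.

Call:
servo_tool --delta_pos '[[0,0.001,0.01],[0,0.001,0.03],[0,0.001,0.06],[0,0.001,0.11],[0,0.001,0.15],[0,0.001,0.155],[0,0.001,0.155],[0,0.001,0.155]]' --dr '[[0,0,0],[0,0,0],[0,0,0],[0,0,0],[0,0,0],[0,0,0],[0,0,0],[0,0,0]]' --hand '[-1,-1,-1,-1,-1,-1,-1,-1]'

```text
time_s: 3.75
ee_pos: [0.4165, 0.3592, 0.2489]
tcp_rot: [-3.14, 0.0, 1.625]
force: [-0.8, 0.2, -2.8]
grip_width: 0.0238
```

```bash
python3 - <<'E'
from h import *
snap('scene','s2');snap('top','t2');s=state();print(s['ee_pos'],s['tcp_rot'],s['force'],s['grip_width'])
a=cv2.imread('pics/s2.png')[120:320,340:512];b=cv2.imread('pics/t2.png')[120:320,40:212]
cv2.imwrite('pics/e.png',cv2.resize(np.hstack([a,b]),None,fx=2.3,fy=2.3,interpolation=cv2.INTER_CUBIC))
E
```

```text
[0.41661662 0.35931221 0.24910706] [-3.14069799e+00 -8.03912450e-05  1.62533903e+00] [-0.15755489 -0.23118118 -2.52483848] 0.024023863107558913
```

View pics/e.png

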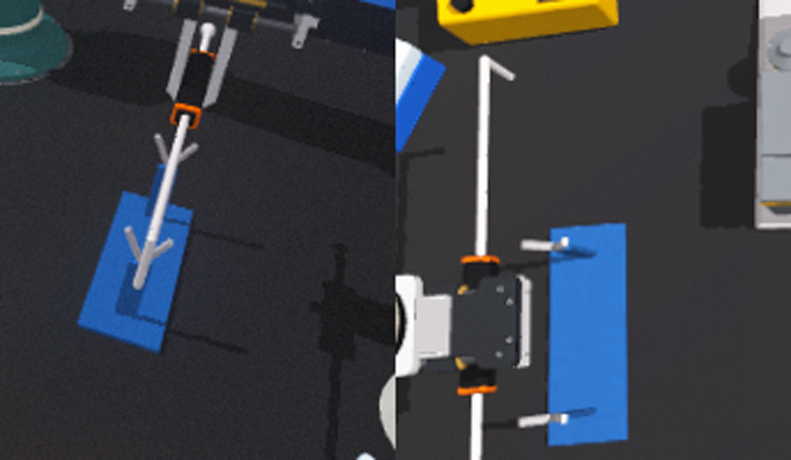

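Weight (2.5 N) matches the rod. In the picture it hangs level in the jaws, tip near (140,285) of the left crop. I'll compare the predicted hook position with the images.

```bash
python3 - <<'E'
from h import *
np.set_printoptions(precision=4,suppress=True)
s2=load('s2');t2=load('t2')
y=1.6253-np.pi/2;m=np.array([.4222,.3597,.2541]);ax=np.array([np.cos(y),np.sin(y),0])
P=[m+.249*ax+[0,0,.004],m+.245*ax-[0,0,.054],m+.06*ax+[0,0,.011],m-.06*ax+[0,0,.011]]
c=lambda p:((p-[340,120])*2.3); d=lambda p:((p-[40,120])*2.3+[172*2.3,0])
print(c(proj(s2,P)),d(proj(t2,P)))
E
```

```text
[[149.6162 235.9866]
 [134.2633 284.4981]
 [185.6571 106.3114]
 [201.0044  48.2845]] [[477.5883  52.8167]
 [507.3233  76.1784]
 [469.9285 254.0965]
 [466.2493 394.3911]]
```

Call:
servo_tool --delta_pos '[[0.01,-0.035,0],[0.03,-0.09,0],[0.045,-0.145,0],[0.062,-0.2,0],[0.08,-0.255,0],[0.097,-0.31,0],[0.11,-0.35,0],[0.117,-0.373,0],[0.117,-0.373,0],[0.117,-0.373,0],[0.117,-0.373,0]]' --dr '[[0,0,0],[0,0,0],[0,0,-0.5],[0,0,-1],[0,0,-1.5],[0,0,-2.1],[0,0,-2.1],[0,0,-2.1],[0,0,-2.1],[0,0,-2.1],[0,0,-2.1]]' --hand '[-1,-1,-1,-1,-1,-1,-1,-1,-1,-1,-1]'

```text
time_s: 5.22
ee_pos: [0.5334, -0.0127, 0.2489]
tcp_rot: [-3.14, -0.0, 1.59]
force: [-1.0, 0.3, -1.7]
grip_width: 0.0237
```

```bash
python3 - <<'E'
from h import *
snap('scene','s3');snap('top','t3');s=state();print(s['ee_pos'],s['tcp_rot'],s['force'],s['qpos'])
a=cv2.imread('pics/s3.png')[150:320,140:330];b=cv2.imread('pics/t3.png')[70:240,190:330]
cv2.imwrite('pics/e3.png',cv2.resize(np.hstack([a,b]),None,fx=2.4,fy=2.4,interpolation=cv2.INTER_CUBIC))
E
```

```text
[ 0.53347425 -0.01292474  0.24906356] [-3.14059965e+00 -2.29589710e-04  1.58989244e+00] [ 0.74856907 -0.49703363 -3.07715263] [-0.32312461  0.23223781  0.34005681  1.81607835 -0.08609558  1.1086253
  1.63690066]
```

View pics/e3.png

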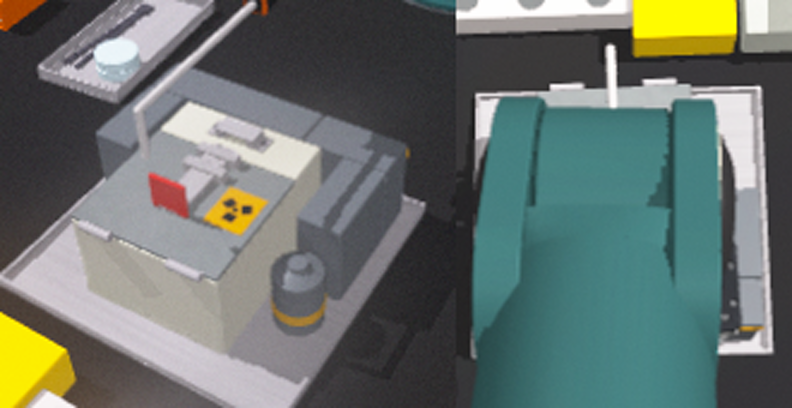

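The scene view shows the hook above the tab, with the leg end at (146,160) in the crop. The top view is mostly hidden by the arm. I'll compare the tip and tab in this same view.

```bash
python3 - <<'E'
from h import *
np.set_printoptions(precision=4,suppress=True)
s=load('s3');t=load('t3')
c=lambda p:((p-[140,150])*2.4); d=lambda p:((p-[190,70])*2.4+[190*2.4,0])
P=[[.784,-.0085,.2],[.788,-.0085,.258],[.784,-.0085,.123],[.784,-.0085,.1155]]
print(c(proj(s,P)));print(d(proj(t,P)))
u=lambda x,y:(x/2.4+140,y/2.4+150)
print('tip at z.2',onz(s,u(146,160),.2),'tab top corners',onz(s,u(187,191),.1555),onz(s,u(149,174),.1555),'base',onz(s,u(187,217),.1145),onz(s,u(152,201),.1145))
print('bend',onz(t,(( 612-456)/2.4+190,45/2.4+70),.258))
hsv=cv2.cvtColor(s['frame'],cv2.COLOR_RGB2HSV);m=cv2.inRange(hsv,(0,150,100),(6,255,255))|cv2.inRange(hsv,(174,150,100),(180,255,255))
n,l,st,cc=cv2.connectedComponentsWithStats(m)
for i in range(1,n):
    if st[i][4]>60: print(st[i],cc[i],onz(s,cc[i],.1355))
E
```

```text
[[143.6272 155.5597]
 [132.2752 105.7276]
 [153.7177 217.8929]
 [154.6437 223.5606]]
[[608.8457  73.2317]
 [606.5687  40.4633]
 [611.3461 105.866 ]
 [611.5682 108.7637]]
tip at z.2 [ 0.7876 -0.0032  0.2   ] tab top corners [0.7657 0.0198 0.1555] [ 0.7646 -0.0239  0.1555] base [0.7614 0.0122 0.1145] [ 0.7605 -0.0294  0.1145]
bend [ 0.7834 -0.0134  0.258 ]
[ 52 150  24  29 182] [ 59.967  167.4286] [ 0.7685 -0.5485  0.1355]
[202 223  16  17 140] [209.6571 230.75  ] [ 0.7618 -0.0078  0.1355]
```

In the scene view the leg is ~22 mm beyond the tab's far face and centred on it. The top view agrees. I'll lower 77 mm, which leaves the metal about 9 mm above the lid.

Call:
servo_tool --delta_pos '[[0,0,-0.02],[0,0,-0.04],[0,0,-0.06],[0,0,-0.072],[0,0,-0.077],[0,0,-0.077],[0,0,-0.077]]' --dr '[[0,0,0],[0,0,0],[0,0,0],[0,0,0],[0,0,0],[0,0,0],[0,0,0]]' --hand '[-1,-1,-1,-1,-1,-1,-1]'

```text
time_s: 6.2
ee_pos: [0.5338, -0.0129, 0.1727]
tcp_rot: [-3.142, -0.0, 1.59]
force: [0.6, 0.1, -2.3]
grip_width: 0.0239
```

```bash
python3 - <<'E'
from h import *
snap('scene','s4');s=state();print(s['ee_pos'],s['tcp_rot'],s['force'])
a=cv2.imread('pics/s4.png')[150:320,140:330]
cv2.imwrite('pics/e4.png',cv2.resize(a,None,fx=3.5,fy=3.5,interpolation=cv2.INTER_CUBIC))
E
```

```text
[ 0.53380538 -0.01291523  0.17262136] [-3.14148570e+00 -3.42225475e-04  1.58987148e+00] [-0.12356526  1.23720792 -2.445873  ]
```

View pics/e4.png

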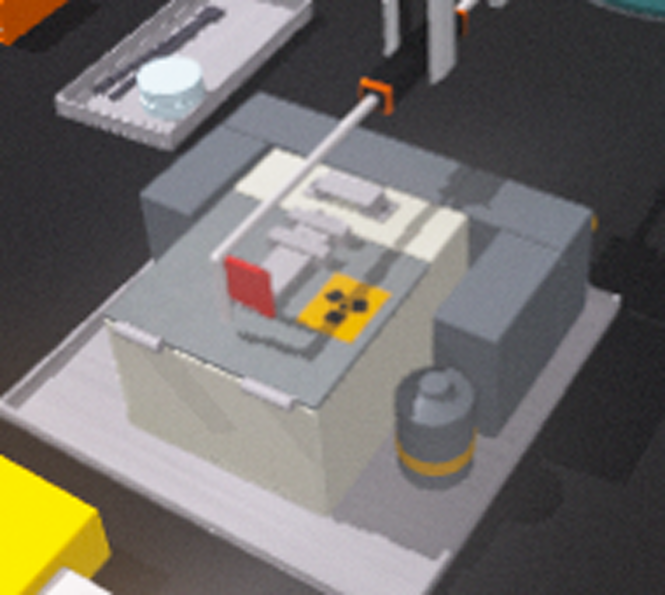

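The leg is down behind the tab, near (226,318) in the crop, a few mm right of its middle and clear of the lid. I'll draw it towards the robot, checking the force, with a small +y correction.

Call:
servo_tool --delta_pos '[[-0.004,0.003,0],[-0.008,0.003,0],[-0.012,0.003,0],[-0.016,0.003,0],[-0.02,0.003,0],[-0.024,0.003,0],[-0.028,0.003,0],[-0.032,0.003,0]]' --dr '[[0,0,0],[0,0,0],[0,0,0],[0,0,0],[0,0,0],[0,0,0],[0,0,0],[0,0,0]]' --hand '[-1,-1,-1,-1,-1,-1,-1,-1]' --grip_force 60

```text
time_s: 7.25
ee_pos: [0.5016, -0.01, 0.1727]
tcp_rot: [3.141, -0.0, 1.59]
force: [2.2, -0.2, -2.8]
grip_width: 0.0238
```

```bash
python3 - <<'E'
from h import *
snap('scene','s5');s=state();print(s['ee_pos'],s['tcp_rot'],s['force'])
a=cv2.imread('pics/s5.png')[150:320,140:330]
cv2.imwrite('pics/e5.png',cv2.resize(a,None,fx=3.5,fy=3.5,interpolation=cv2.INTER_CUBIC))
E
```

```text
[ 0.50114833 -0.00997494  0.17261678] [-3.14129785e+00 -3.92061578e-04  1.58976126e+00] [ 0.87758283 -0.5646956  -2.63888993]
```

View pics/e5.png

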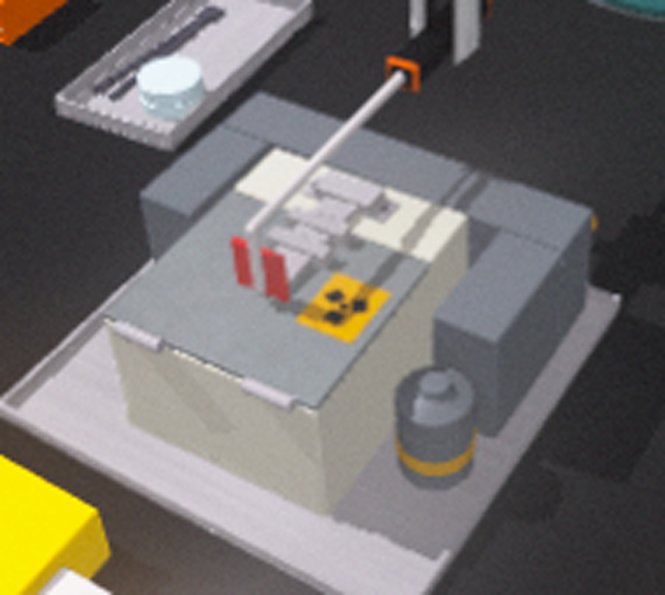

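The leg bears on the tab just right of its middle (column ~257), and the tab has moved. I'll keep drawing.

Call:
servo_tool --delta_pos '[[-0.003,0,0],[-0.006,0,0],[-0.009,0,0],[-0.012,0,0],[-0.015,0,0],[-0.018,0,0]]' --dr '[[0,0,0],[0,0,0],[0,0,0],[0,0,0],[0,0,0],[0,0,0]]' --hand '[-1,-1,-1,-1,-1,-1]'

```text
time_s: 8.05
ee_pos: [0.483, -0.01, 0.1726]
tcp_rot: [-3.141, -0.0, 1.59]
force: [3.1, 0.3, -2.0]
grip_width: 0.0236
```

Call:
servo_tool --delta_pos '[[-0.002,0,0],[-0.004,0,0],[-0.006,0,0]]' --dr '[[0,0,0],[0,0,0],[0,0,0]]' --hand '[-1,-1,-1]'

```text
time_s: 8.43
ee_pos: [0.4774, -0.01, 0.1728]
tcp_rot: [3.141, -0.0, 1.59]
force: [12.6, -0.5, -5.3]
grip_width: 0.0239
```

Call:
servo_tool --delta_pos '[[-0.002,0,0],[-0.004,0,0]]' --dr '[[0,0,0],[0,0,0]]' --hand '[-1,-1]'

```text
time_s: 8.68
ee_pos: [0.4769, -0.0098, 0.1741]
tcp_rot: [3.132, -0.0, 1.59]
force: [33.6, 0.6, -10.2]
grip_width: 0.0235
```

The force rises sharply to 34 N at x=0.477, which should be the stop. I'll look before releasing.

```bash
python3 - <<'E'
from h import *
snap('scene','s6');s=state();print(s['ee_pos'],s['tcp_rot'],s['force'])
a=cv2.imread('pics/s6.png')[150:320,140:330]
cv2.imwrite('pics/e6.png',cv2.resize(a,None,fx=3.5,fy=3.5,interpolation=cv2.INTER_CUBIC))
E
```

```text
[ 0.47696828 -0.0097776   0.17418212] [ 3.13210206e+00 -2.19389730e-04  1.59006354e+00] [26.48247409  0.6221717  -9.24338004]
```

View pics/e6.png

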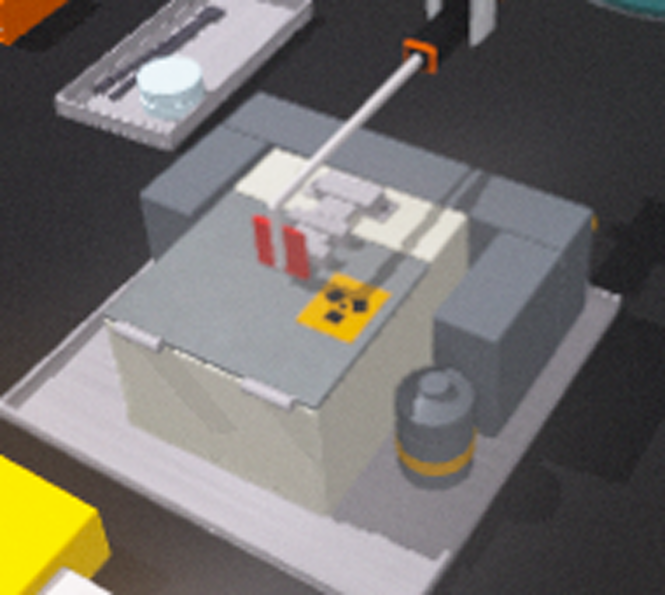

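```bash
python3 - <<'E'
from h import *
np.set_printoptions(precision=4,suppress=True)
for n in('s4','s6'):
    s=load(n);hsv=cv2.cvtColor(s['frame'],cv2.COLOR_RGB2HSV);m=cv2.inRange(hsv,(0,130,90),(8,255,255))|cv2.inRange(hsv,(172,130,90),(180,255,255))
    m[:190]=0;m[:,:190]=0;m[260:]=0;m[:,240:]=0
    x,y,w,h=cv2.boundingRect(m);print(x,y,w,h)
    L=[x,np.nonzero(m[:,x])[0].min()];Rr=[x+w,np.nonzero(m[:,x+w-1])[0].max()+1]
    print(onz(s,L,.1555),onz(s,Rr,.1155))
s=load('s6');u=lambda a,b:(a/3.5+140,b/3.5+150)
print('keeper/guides',[onz(s,u(*p),z) for p,z in [((316,193),.126),((380,214),.126)]])
E
```

```text
205 223 13 17
[ 0.7627 -0.0173  0.1555] [0.7609 0.0123 0.1155]
213 212 15 17
[ 0.724  -0.0235  0.1555] [0.7203 0.0119 0.1155]
keeper/guides [array([ 0.6564, -0.0237,  0.126 ]), array([0.6536, 0.0272, 0.126 ])]
```

The tab moved ~40 mm to a hard stop, and a start of ~10 mm plus 40 mm makes 50 mm, so the bolt is home. I'll back the leg off the tab and lift clear.

Call:
servo_tool --delta_pos '[[0.006,0,-0.001],[0.012,0,-0.001],[0.015,0,-0.001],[0.015,0,-0.001],[0.015,0,0.02],[0.015,0,0.05],[0.015,0,0.076],[0.015,0,0.076],[0.015,0,0.076]]' --dr '[[0,0.5,0],[0,0.5,0],[0,0.5,0],[0,0.5,0],[0,0.5,0],[0,0.5,0],[0,0.5,0],[0,0.5,0],[0,0.5,0]]' --hand '[-1,-1,-1,-1,-1,-1,-1,-1,-1]'

```text
time_s: 9.85
ee_pos: [0.4914, -0.0098, 0.2493]
tcp_rot: [-3.141, -0.0, 1.59]
force: [-0.1, -0.5, -2.6]
grip_width: 0.0236
```

```bash
python3 - <<'E'
from h import *
snap('scene','s7');s=state();print(s['ee_pos'],s['tcp_rot'],s['force'],s['time_s'])
a=cv2.imread('pics/s7.png')[120:320,140:340]
cv2.imwrite('pics/e7.png',cv2.resize(a,None,fx=3,fy=3,interpolation=cv2.INTER_CUBIC))
E
```

```text
[ 0.49134617 -0.00977626  0.24906023] [-3.14073058e+00 -2.56489437e-04  1.59000993e+00] [ 1.04822256  0.02137416 -3.86770349] 9.9
```

View pics/e7.png

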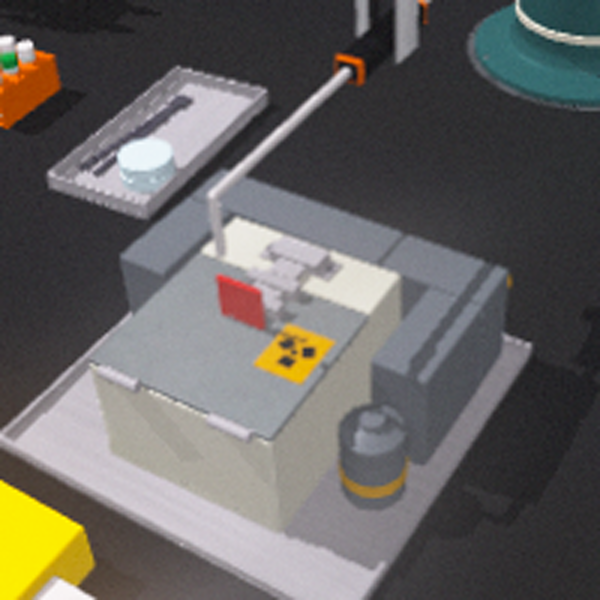

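The bolt is seated through its keeper, the lid is shut and the hook is clear. I'll check whether the rod tilted or slid in the jaws.

```bash
python3 - <<'E'
from h import *
np.set_printoptions(precision=2,suppress=True)
def pred(f,tcp,yaw,off=.0055,pitch=0,off0=(0,0)):
    y=yaw-np.pi/2;ax=np.array([np.cos(y)*np.cos(pitch),np.sin(y)*np.cos(pitch),np.sin(pitch)]);up=np.array([-np.cos(y)*np.sin(pitch),-np.sin(y)*np.sin(pitch),np.cos(pitch)])
    m=np.array(tcp)+off*ax+[0,0,.005]
    return proj(f,[m+.249*ax+up*.004,m+.245*ax-up*.054,m+.06*ax+up*.011])
c=lambda p,o,k:(p-o)*k
print('s3',c(pred(load('s3'),[.5335,-.0129,.2491],1.5899),[140,150],2.4),'obs (136,106),(146,161)')
for pt in(-.03,0,.03):print('s7',pt,c(pred(load('s7'),[.4913,-.0098,.2491],1.59,pitch=pt),[140,120],3))
a=[cv2.imread('pics/s3.png')[170:240,180:270],cv2.imread('pics/s7.png')[160:230,195:285]]
cv2.imwrite('pics/e8.png',cv2.resize(np.vstack(a),None,fx=4,fy=4,interpolation=cv2.INTER_CUBIC))
print('s3c',c(pred(load('s3'),[.5335,-.0129,.2491],1.5899),[180,170],4)); print('s7c',c(pred(load('s7'),[.4913,-.0098,.2491],1.59),[195,160-70],4))
E
```

```text
s3 [[132.74 105.77]
 [144.   155.59]
 [250.68  -7.74]] obs (136,106),(146,161)
s7 -0.03 [[208.9  198.88]
 [221.67 258.35]
 [344.77  59.44]]
s7 0 [[207.77 189.98]
 [219.3  251.77]
 [344.9   57.11]]
s7 0.03 [[206.83 180.78]
 [217.07 244.86]
 [345.06  54.76]]
s3c [[ 61.23  96.28]
 [ 80.   179.31]
 [257.8  -92.89]]
s7c [[ 57.03 373.3 ]
 [ 72.4  455.69]
 [239.86 196.15]]
```

View pics/e8.png

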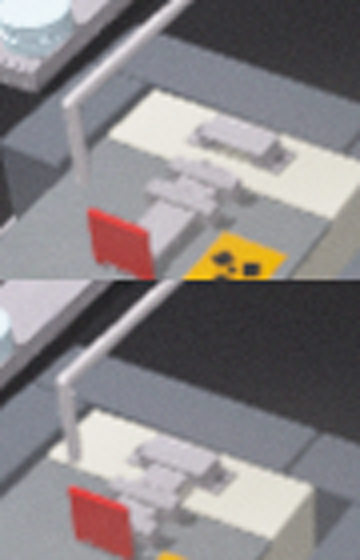

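The offsets match those before the pull to within about half a pixel, so the rod hasn't shifted in the jaws. I'll carry it back over the rest.

Call:
servo_tool --delta_pos '[[-0.01,0.03,0],[-0.02,0.085,0],[-0.035,0.14,0],[-0.045,0.195,0],[-0.055,0.25,0],[-0.065,0.305,0],[-0.072,0.35,0],[-0.0745,0.369,0],[-0.0745,0.369,0],[-0.0745,0.369,0],[-0.0745,0.369,0]]' --dr '[[0,0,0],[0,0,0],[0,0,0.5],[0,0,1],[0,0,1.5],[0,0,2],[0,0,2],[0,0,2],[0,0,2],[0,0,2],[0,0,2]]' --hand '[-1,-1,-1,-1,-1,-1,-1,-1,-1,-1,-1]'

```text
time_s: 11.28
ee_pos: [0.4173, 0.3581, 0.2491]
tcp_rot: [-3.141, -0.0, 1.623]
force: [-0.8, -0.0, -2.6]
grip_width: 0.0237
```

```bash
python3 - <<'E'
from h import *
snap('scene','s8');snap('top','t8');s=state();print(s['ee_pos'],s['tcp_rot'],s['force'],s['time_s'])
a=cv2.imread('pics/s8.png')[120:320,340:512];b=cv2.imread('pics/t8.png')[120:320,40:212]
cv2.imwrite('pics/e9.png',cv2.resize(np.hstack([a,b]),None,fx=2.3,fy=2.3,interpolation=cv2.INTER_CUBIC))
E
```

```text
[0.41716613 0.35850729 0.24918284] [-3.14095212e+00 -2.60578311e-04  1.62387015e+00] [-0.71356025  0.49980988 -2.89430839] 11.375
```

View pics/e9.png

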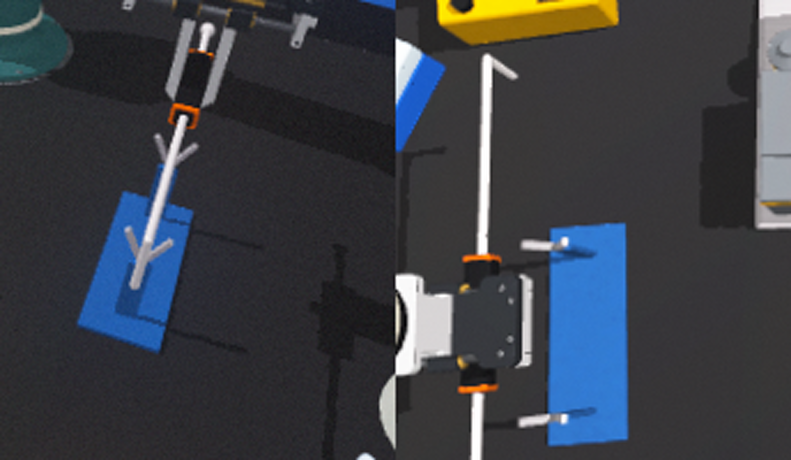

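This is nearly the same view as after the lift (bend at (487,57) against (484,57)). I'll lower it into the forks with a 1 mm y correction.

Call:
servo_tool --delta_pos '[[-0.0005,0.001,-0.04],[-0.0005,0.001,-0.085],[-0.0005,0.001,-0.115],[-0.0005,0.001,-0.13],[-0.0005,0.001,-0.142],[-0.0005,0.001,-0.15],[-0.0005,0.001,-0.153],[-0.0005,0.001,-0.153]]' --dr '[[0,0,0.1],[0,0,0.1],[0,0,0.1],[0,0,0.1],[0,0,0.1],[0,0,0.1],[0,0,0.1],[0,0,0.1]]' --hand '[-1,-1,-1,-1,-1,-1,-1,-1]'

```text
time_s: 12.38
ee_pos: [0.4169, 0.3595, 0.0965]
tcp_rot: [-3.141, -0.0, 1.625]
force: [-0.3, -0.6, -1.6]
grip_width: 0.0236
```

```bash
python3 - <<'E'
from h import *
snap('scene','s10');snap('wrist','w10');s=state();print(s['ee_pos'],s['tcp_rot'],s['force'],s['torque'],s['time_s'])
a=cv2.imread('pics/s10.png')[150:320,340:460];b=cv2.imread('pics/w10.png')
a=cv2.resize(a,None,fx=3,fy=3,interpolation=cv2.INTER_CUBIC);b=cv2.resize(b,(400,300));b=np.vstack([b,np.zeros((210,400,3),np.uint8)])
cv2.imwrite('pics/e10.png',np.hstack([a,b]))
E
```

```text
[0.41687636 0.35957639 0.09661728] [-3.14140038e+00 -6.28760599e-04  1.62541844e+00] [-0.08204233 -1.02899499 -2.74353508] [-0.19244388 -0.00888253 -0.07977203] 12.475
```

View pics/e10.png

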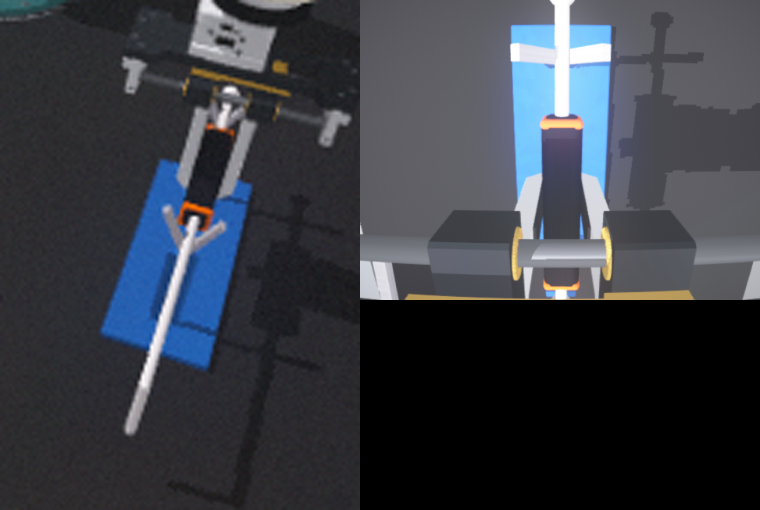

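The rod sits in both Vs with its weight still mostly in the hand. I'll go 1.5 mm lower, then open gently.

Call:
servo_tool --delta_pos '[[0,0,-0.001],[0,0,-0.0015],[0,0,-0.0015],[0,0,-0.0015],[0,0,-0.0015],[0,0,-0.0015],[0,0,-0.0015],[0,0,-0.0015],[0,0,-0.0015],[0,0,-0.0015]]' --dr '[[0,0,0],[0,0,0],[0,0,0],[0,0,0],[0,0,0],[0,0,0],[0,0,0],[0,0,0],[0,0,0],[0,0,0]]' --hand '[-1,-1,-0.45,-0.35,-0.2,0,0.3,0.6,1,1]' --grip_force 20

```text
time_s: 13.72
ee_pos: [0.4169, 0.3596, 0.0951]
tcp_rot: [-3.141, -0.001, 1.625]
force: [-0.6, -0.4, 0.1]
grip_width: 0.0837
```

```bash
python3 - <<'E'
from h import *
snap('wrist','w11');s=state();print(s['ee_pos'],s['force'],s['grip_width'],s['time_s'])
E
```

```text
[0.41685931 0.35961721 0.09513216] [-0.22543573  0.93987048 -0.27845199] 0.08753360449547062 13.775
```

View pics/w11.png

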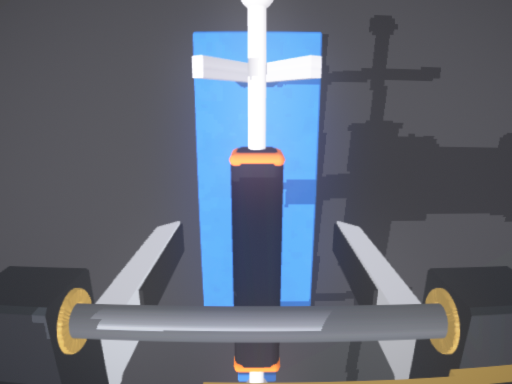

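The jaws are open clear of the handle (columns 233–281, fingers beyond 180/335). The stub lies in the near V and the wrist force is zero. I'll raise and move away for the final checks.

Call:
servo_tool --delta_pos '[[0,0,0.01],[0,0,0.04],[0,0,0.09],[0,0,0.14],[-0.03,0.03,0.16],[-0.06,0.08,0.16],[-0.1,0.13,0.16],[-0.14,0.18,0.16],[-0.16,0.2,0.16],[-0.16,0.2,0.16],[-0.16,0.2,0.16]]' --dr '[[0,0,0],[0,0,0],[0,0,0],[0,0,0],[0,0,0],[0,0,0],[0,0,0],[0,0,0],[0,0,0],[0,0,0],[0,0,0]]' --hand '[1,1,1,1,1,1,1,1,1,1,1]'

```text
time_s: 15.15
ee_pos: [0.2577, 0.559, 0.2555]
tcp_rot: [3.141, -0.001, 1.625]
force: [0.9, 0.6, 0.2]
grip_width: 0.0935
```

```bash
python3 - <<'E'
from h import *
np.set_printoptions(precision=4,suppress=True)
T=snap('top','t12');S=snap('scene','s12');s=state();print(s['ee_pos'],s['force'],s['grip_width'],s['time_s'])
a=cv2.imread('pics/t12.png')[90:320,60:180];b=cv2.imread('pics/t12.png')[90:320,190:330]
cv2.imwrite('pics/e12.png',cv2.resize(np.hstack([a,b]),None,fx=2.6,fy=2.6,interpolation=cv2.INTER_CUBIC))
for n,o in(('top0',T),('scene0',S)):
    d=np.abs(load(n)['frame'].astype(int)-o['frame']).max(2)>50
    m=cv2.morphologyEx(d.astype(np.uint8),cv2.MORPH_OPEN,np.ones((2,2)));k,l,st,c=cv2.connectedComponentsWithStats(m)
    print(n,[tuple(map(int,x)) for x in st[1:] if x[4]>15])
E
```

```text
[0.2581 0.5588 0.2555] [ 0.4577 -0.7576 -0.264 ] 0.0940076943868448 15.25
top0 [(245, 117, 20, 11, 133), (247, 133, 19, 10, 132)]
scene0 [(333, 0, 18, 52, 259), (352, 0, 23, 10, 116), (380, 3, 15, 22, 122), (376, 26, 7, 11, 28), (317, 42, 10, 5, 24), (313, 47, 15, 15, 74), (330, 50, 17, 39, 225), (492, 89, 20, 61, 630), (505, 126, 7, 23, 80), (203, 213, 26, 29, 397)]
```

View pics/e12.png

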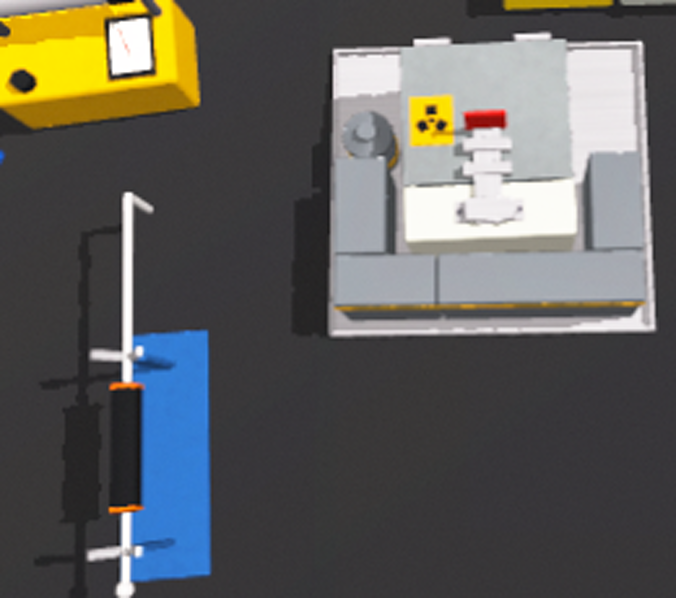

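View pics/s12.png

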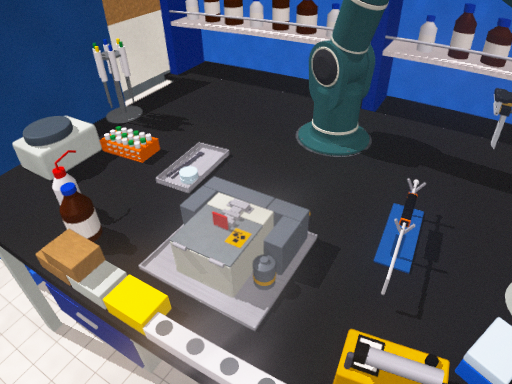

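```bash
python3 - <<'E'
from h import *
for n in('top0','t12'):
    f=load(n);g=f['frame'].astype(float);r=(g[...,0]-g[...,1:].max(2))[100:160,240:275]
    r=np.clip(r,0,None);r[r<20]=0
    col=r.sum(1);prof=col/col.max();i=np.argmax(prof>.5);row=100+i-1+(.5-prof[i-1])/(prof[i]-prof[i-1])
    print(n,row,onz(f,(256,row),.1555))
E
```

```text
top0 116.49797661870504 [ 0.76346479 -0.01223725  0.1555    ]
t12 132.043134872418 [ 0.72351931 -0.01142866  0.1555    ]
```

```bash
python3 -c "
from bench import *
print(finish_job())"
```

```text
the job is handed in; nothing more can be done
None
```

The bolt is drawn home into its keeper, the rod is back in both forks of its rest, and the job was handed in at about 15 s of the 51 s allowed.

- **Bolt:** I let the hook leg down behind the red tab and drew it until it hit a hard stop, at 34 N on the wrist. The top view gives 39.9 mm of travel and the scene view 39–41 mm. I had no direct reading of the bolt, so "fully home" rests on the hard stop. It also needs the bolt to have started about 10 mm along, within the stated 0–12 mm.
- **Hand:** I kept the hand on the near side of the wall. The front of its body reached x≈0.571 at most, and the wall's far face is at 0.601. Only the rod touched the store.
- **Rod:** It had not shifted noticeably in the jaws after the pull. It now lies in both V forks as it did at the start, and the gripper is open and well clear.
- **Everything else:** Comparing before and after pictures, only the bolt and the arm changed. The lid is shut, and the pot, forceps and dishes have not moved.
- **Disagreement:** The top camera read the rod's y about 4 mm lower than the wrist camera and the actual grasp did. I used the wrist and contact values for the rest, and allowed for the offset at the store.

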